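# Seat the round bat in the forming bed and lock it

## Task

Slide the round plaster bat along the metal bed, without lifting it off, until it drops fully home and flat in the round recess. Then press the lock knob down against its spring and, holding it down, turn it clockwise as far as it goes, so that its keeper finger lies over the bat and the knob springs back up when let go. Leave the square bat and the clay cup where they stand.

Things in the scene. Friction and masses are not known exactly. Their poses are not given: they have to be found in the camera images.
- bed: the low metal forming bed, a fixed slab 270 mm (its x) by 480 mm (its y) by 36 mm high, standing on the table; origin at the centre of its underside, z up. Its flat top is 36 mm above the origin. The recess and the lock knob are built into it. Place and yaw vary
- seat (a point): centre of the floor of the round recess in the bed: 126 mm across, 9 mm deep, so its mouth is 9 mm above this point, level with the bed's top; it lies at x = -50 mm, y = 0 of the bed; axes as the bed's
- round_bat: the round plaster bat: a loose disc 120 mm across, 14 mm thick, 0.2 kg, lower edge bevelled 3.5 mm; origin at the centre of its underside, z up. It starts flat on the bed beside the recess (about 155 mm away), on the bed's +y or -y side. Seated, its top stands 5 mm above the bed's top
- square_bat: a square plaster bat 105 by 105 by 14 mm, loose, lying on the bed on the other side of the recess; origin at the centre of its underside. To be left alone
- clay_cup: a terracotta cup 64 mm across the rim, 65 mm high, standing loose on the bed's top near its far (+x), +y corner, about x = 95 mm, y = 160 mm of the bed; origin at the centre of its underside. To be left alone
- lock_grip (a point): on the lock knob's axis (x = 65 mm, y = 0 of the bed), 52 mm above the bed's top while the knob is up. The knob has a black bar grip along this point's x, 60 mm long, 16 mm thick, from 20 mm below to 10 mm above this point; under the bar is a round skirt 60 mm across (upper face 20 mm below this point) that sinks into a fixed collar 72 mm across, 16 mm high
- keeper_tip (a point): outer end of the steel keeper finger that turns with the lock knob: 70 mm from the knob's axis along the bar's direction, 22 mm wide; this point is on its underside, 18 mm above the bed's top (9 mm with the knob pressed). When locked it points to the recess centre
- lock_press (a joint): how far the lock knob is pressed down, m: 0 up, 0.009 fully down. The spring takes about 5 N to start and 10 N fully down. Pressed less than 5 mm it cannot be turned from one notch to the other
- lock_turn (a joint): turn of the lock knob, rad, clockwise seen from above: 0 to 0.2 is the open notch where it starts, 1.0 to 1.2 (the stop) is the locked notch; between them it cannot spring up

How it is judged:
On the way, in this order (a step that is already met when the one before it is completed fails the run):
1. the round bat lies fully home in the recess while the lock is still open (z of round_bat in the frame of seat below 0.002 m and horizontal distance between round_bat and seat below 0.006 m and angle between round_bat's own z axis and vertical below 0.035 rad and value of joint lock_turn below 0.3 rad), for 0.2 s.
2. the knob is pressed down and on its way round (value of joint lock_press above 0.004 m and value of joint lock_turn above 0.5 rad).
At the end, for the whole second after the job is handed in: Round bat at rest in the recess: underside within 2 mm of its floor, centre within 6 mm, tilt under 0.035 rad; knob turned at least 1.0 rad and sprung up to within 2 mm; square bat and clay cup within 30 mm of their starts, cup upright (0.1 rad) (z of round_bat in the frame of seat below 0.002 m and horizontal distance between round_bat and seat below 0.006 m and angle between round_bat's own z axis and vertical below 0.035 rad and linear speed of round_bat below 0.01 m/s and value of joint lock_turn above 1 rad and value of joint lock_press below 0.002 m and distance of each of square_bat, clay_cup from where it was at the start of the episode below 0.03 m and angle between clay_cup's own z axis and vertical below 0.1 rad); the robot touches nothing.
It fails at once if the round bat is lifted off the bed (50 mm above the recess floor) (z of round_bat in the frame of seat above 0.05 m).
It fails at once if the clay cup is knocked over (angle between clay_cup's own z axis and vertical above 0.5 rad).
It also fails if it takes over 56 s, if anything falls off the work surface, if the arm or the gripper's body presses on something with over 40 N, if the wrist force passes 120 N, or if a joint passes its speed limit or range.

## Robot

A 7-joint arm with a two-finger parallel gripper is mounted at the origin on the work surface. World frame = base frame: x ahead of the robot, y to its left, z up, the work surface at z = 0. Lengths are in m, angles in rad, forces in N, time in s.
With the tool pointing down it reaches from about 0.4 to 0.875 m from the base axis. Payload 19.3 kg.
Tool frame: the origin (TCP) lies at the very end of the fingers, on their centre line; the grasp point (between the pads) lies 19 mm behind it; z points along the fingers, y is the line along which they close (so a half turn about z gives the same grasp; the last joint's range is limited). The gripper opens to 85 mm and grips with 20 to 120 N. Pads are 22 mm wide; open, the fingers measure 114 mm over their backs; the gripper's body (76 mm by 85 mm) begins 54 mm behind the grasp point. The pads swing forward as they close: fully open they stand 13 mm farther back than shut.
Start: joints at [1.099, 0.521, -0.036, 1.599, 0.021, 1.021, -0.113], TCP at [0.244, -0.575, 0.231] pointing down, gripper open.
Joint ranges: [-2.91, 2.91], [-0.3, 2.13], [-1.5, 1.42], [0.17, 2.43], [-1.26, 4.41], [0.16, 1.93], [-2.52, 2.52]. Speed limits (rad/s): [1.89, 1.89, 2.39, 2.39, 3.01, 3.01, 3.01].

## Interface

Orientations are given as [roll, pitch, yaw] about the fixed x, y, z axes, in that order (R = Rz(yaw) Ry(pitch) Rx(roll)).
In Python, from workcell import monitor, optics, workorder gives the robot as it stands.
- The arm moves only by the tool apply_moves, never from a script. Its arguments are lists of equal length, an entry for each row: "linear": the shift along the tool's x, y, z each as a share of 0.1 m, from -1 to 1, a list of three; "delta_rot": the turn, a rotation vector about the tool's x, y, z each as a share of 120 degrees, from -1 to 1, a list of three. A call has exactly 5 rows; each row is the pose to reach, as a shift and turn from the pose commanded when the call began, along the tool's axes at that moment; what a row does not reach only later rows make up. A row lasts 1/12 s, in which the tool goes at most 41.7 mm and 7.16 degrees, less where a joint would pass 70% of its speed; a pose out of reach is approached as far as the arm can. A call with a number of a shift or a turn outside -1 to 1 is refused whole. A call with a gripper value outside its range is refused whole. "gripper" is the opening, from -1 (shut) to 1 (fully open), set as the call begins (left out, the last holds). The fingers move at their own pace and stop on an object; "force" is the grip in N (left out, the last holds). Time passes only in rows, so rows that repeat a pose let the fingers close, or fill a call up. It gives the time, the measured TCP pose, the force, the opening and the grip force at its end, in the units of the state.
- monitor.observe(): the state, without advancing time (a new reading comes with each control period).
- optics.grab_frame(name): name is "side" or "top"; returns (picture, depth): 420x560x3 uint8, red, green, blue; 420x560 float32, m along the optical axis (not along the pixel's ray), 0 where there is no reading.
- optics.camera_info(name): a dict with "fx", "fy", "cx", "cy" (pixels), "D" ([k1, k2, p1, p2, k3] as OpenCV has them; the pictures are not rectified), "rvec" (rotation vector, rad) and "tvec" (3), from world to camera coordinates, as OpenCV has them. Camera axes: x right, y down, z forward; pixel columns grow to the right and rows downward; lengths in m; the calibration is good to about 2 mm. A picture is of the moment at which its call begins. camera_info takes no time and is no camera call.
- workorder.job_done(): hands the job in; it is judged then, once.
The state is a dict: "clock": time; "qpos": joint angles; "qd": joint speeds; "joint_efforts": joint torques, N m; "position": TCP position; "tool_rot": TCP orientation; "force": force on the tool from outside, world axes, zero at the start; "moment": the same for the moment, N m; "grip_width": finger opening in m; "finger_force": force on a finger pad.
Only numpy, scipy, OpenCV 4.12 (cv2) and the standard library are available. Lean on these libraries where they do the work, as an engineer would, in place of code of your own. Each camera call takes 0.05 s, during which the arm holds its last target. There are 200 camera calls.

## Working session

There is one attempt and no reset: what is moved stays moved. The work goes in short steps, Python scripts to look and compute and a tool call to move; the robot and the scene stay as the last step left them, time stands still between calls to the robot, and variables do not carry over. Pictures are saved under pics/ and viewed, at most 10 in all, crops included, and the job is handed in when it is done.

Besides the shell and the picture viewer there is one more tool, called by a JSON object that holds its "fn" and its "kwargs", one argument or row to a line. apply_moves: Moves the arm, as the interface text tells. Its arguments: {"type":"object","properties":{"linear":{"type":"array"},"delta_rot":{"type":"array"},"gripper":{"type":"number"},"force":{"type":"number"}},"required":["linear","delta_rot"]}

```bash
mkdir -p pics
python3 - <<'E'
from workcell import monitor, optics
import cv2, numpy as np
s=monitor.observe(); print(s)
for n in ("top","side"):
    p,d=optics.grab_frame(n); np.savez(f"{n}0.npz",p=p,d=d)
    cv2.imwrite(f"pics/{n}0.png",p[:,:,::-1]); print(n,optics.camera_info(n))
E
```

```text
{'clock': 0.0, 'qpos': array([ 1.0988095 ,  0.52201595, -0.03629998,  1.60003961,  0.02118291,
        1.02110558, -0.11278464]), 'qd': array([-2.26379595e-04,  1.89272494e-03, -1.10892044e-03, -4.09027008e-04,
        6.08084544e-04, -2.12277140e-03, -4.79647422e-05]), 'joint_efforts': array([-1.78986495e-03, -9.27084231e+01,  1.97896935e+00, -3.69933271e+01,
        1.78341335e-02,  8.00861511e-03,  1.37916236e-04]), 'position': array([ 0.2442275 , -0.57491573,  0.23071352]), 'tool_rot': array([-3.14041164e+00,  8.51332921e-05,  4.01760124e-01]), 'force': array([-0.62721026, -0.14151306,  0.97253494]), 'moment': array([ 0.00602802, -0.02869442, -0.01031101]), 'finger_force': 0.0, 'grip_width': 0.08535757269794861}
top {'fx': 405.17552380558084, 'fy': 405.17552380558084, 'cx': 281.25689426054305, 'cy': 210.79809007725646, 'D': array([-0.01341246,  0.        ,  0.        ,  0.        ,  0.        ]), 'rvec': array([ 2.0633672 , -2.14570639,  0.23500045]), 'tvec': array([0.06895172, 0.59266582, 0.5895141 ])}
side {'fx': 431.6448253678952, 'fy': 431.6448253678952, 'cx': 273.2499298550317, 'cy': 204.87066062281374, 'D': array([-0.0187779,  0.       ,  0.       ,  0.       ,  0.       ]), 'rvec': array([ 0.29218645, -2.73606575,  1.29252762]), 'tvec': array([0.57524542, 0.12689957, 0.75768578])}
```

View pics/top0.png

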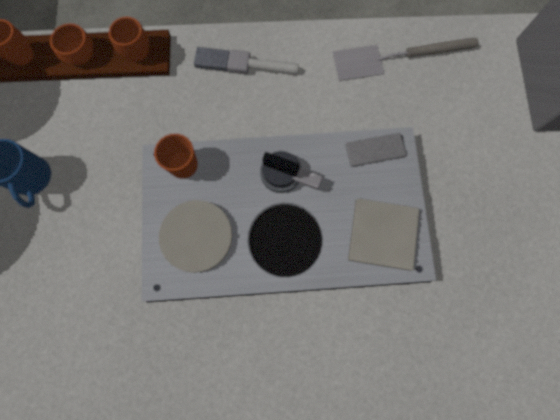

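View pics/side0.png

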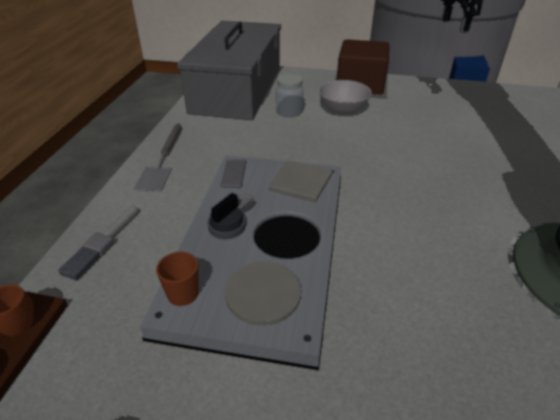

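The top view shows the round bat at (196,236), the recess at (285,240), the knob bar at (281,164) with its keeper ending near (321,182), the square bat at (383,234) and the cup at (176,155). The side view shows the same layout: round bat (262,292), recess (287,236), bar (225,208).

```bash
cat > h.py <<'E'
import cv2, numpy as np
from workcell import monitor, optics
from scipy.spatial.transform import Rotation as Ro
def cam(n):
    c=optics.camera_info(n); K=np.array([[c['fx'],0,c['cx']],[0,c['fy'],c['cy']],[0,0,1]])
    return K,c['D'],cv2.Rodrigues(c['rvec'])[0],c['tvec']
def rays(n,uv):
    K,D,R,t=cam(n); q=cv2.undistortPoints(np.asarray(uv,float).reshape(-1,1,2),K,D)[:,0]
    return -R.T@t, np.c_[q,np.ones(len(q))]@R
def plane(n,uv,z):
    o,d=rays(n,uv); return o+d*((z-o[2])/d[:,2])[:,None]
def tri(a,b):
    (o1,d1),(o2,d2)=rays('top',[a]),rays('side',[b]); d1,d2=d1[0],d2[0]
    s=np.linalg.lstsq(np.c_[d1,-d2],o2-o1,rcond=None)[0]
    p,q=o1+d1*s[0],o2+d2*s[1]; return (p+q)/2,np.linalg.norm(p-q)
def dep(n,d,uv):
    u,v=np.round(uv).astype(int); w=d[v-3:v+4,u-3:u+4]; w=w[w>0]
    o,r=rays(n,[uv]); return o+r[0]*np.median(w)
def blob(m,uv,close=0):
    m=m.astype(np.uint8)
    if close: m=cv2.morphologyEx(m,cv2.MORPH_OPEN,np.ones((close,close)))
    k,l,st,c=cv2.connectedComponentsWithStats(m); i=l[uv[1],uv[0]]
    if i==0: return None
    return max(cv2.findContours((l==i).astype(np.uint8),0,2)[0],key=len)[:,0].astype(float)
def circ(P):
    A=np.c_[2*P[:,:2],np.ones(len(P))]; x=np.linalg.lstsq(A,(P[:,:2]**2).sum(1),rcond=None)[0]
    return x[:2],np.sqrt(x[2]+x[0]**2+x[1]**2)
E
cat > m.py <<'E'
from h import *
seeds=dict(top=dict(bat=(196,236),rec=(285,240),bar=(281,163),sq=(383,234)),side=dict(bat=(262,292),rec=(287,236),bar=(225,208),sq=(302,181)))
C={}
for n in seeds:
    f=np.load(n+'0.npz'); p,d=f['p'].astype(int),f['d']
    for k,(u,v) in seeds[n].items():
        print(n,k,p[v,u],dep(n,d,(u,v)).round(4),end=' ')
        if k in('bat','sq'): m=(p[...,0]-p[...,2]>7)&(p.sum(2)>250)
        else: m=p.sum(2)<105
        c=blob(m,(u,v),3)
        if c is None: print('none'); continue
        e=cv2.fitEllipse(c.astype(np.float32)); C[n,k]=e[0]
        print(len(c),np.round(e,1).tolist() if 0 else (np.round(e[0],1),np.round(e[1],1)),end=' ')
        z={'bat':.05,'rec':.036,'sq':.05,'bar':.098}[k]
        print(*[circ(plane(n,c+.0,z))])
        if k=='bar': print('  rect',plane(n,cv2.boxPoints(cv2.minAreaRect(c.astype(np.float32))),z).round(4).tolist())
for k in seeds['top']:
    if ('top',k) in C and ('side',k) in C: print(k,tri(C['top',k],C['side',k]))
for n,q in(('top',[(145,301),(431,281),(415,129),(140,146)]),):
    P=plane(n,q,.036); print(P.round(4).tolist(),[np.linalg.norm(P[i]-P[i-1]).round(4) for i in range(4)])
f=np.load('top0.npz')['d']
for uv in [(240,270),(340,200),(320,182),(280,163)]: print(uv,dep('top',f,uv).round(4))
E
python3 m.py
```

```text
top bat [124 121 113] [0.5618 0.1868 0.0498] 123 (array([195. , 235.7]), array([68. , 70.9])) (array([0.56327997, 0.18833878]), np.float64(0.05719990062501239))
top rec [25 26 21] [0.5529 0.0412 0.0273] 104 (array([284.8, 240.1]), array([69., 70.])) (array([0.55249712, 0.04150686]), np.float64(0.05818593053678993))
top bar [4 0 5] [0.6653 0.0433 0.0971] 47 (array([281.1, 164.3]), array([14. , 42.3])) (array([0.66317494, 0.04289374]), np.float64(0.020525978676184095))
  rect [[0.6645, 0.0746, 0.098], [0.6858, 0.0663, 0.098], [0.6624, 0.0135, 0.098], [0.6414, 0.0221, 0.098]]
top sq [124 121 115] [ 0.553  -0.1193  0.0501] 94 (array([383.7, 234.1]), array([70. , 73.9])) (array([ 0.55398407, -0.12057286]), np.float64(0.05755039942603517))
side bat [88 87 81] [0.5637 0.1947 0.0492] none
side rec [11 12 11] [0.5541 0.0382 0.0267] 74 (array([286.4, 236.8]), array([40.3, 64.1])) (array([0.55386031, 0.04744581]), np.float64(0.05608337750330067))
side bar [3 3 4] [0.6649 0.0545 0.0893] 65 (array([226.4, 213.7]), array([30.3, 35.6])) (array([0.65388782, 0.07549305]), np.float64(0.0346680623639963))
  rect [[0.704, 0.0546, 0.098], [0.6551, 0.017, 0.098], [0.6139, 0.1014, 0.098], [0.6594, 0.1338, 0.098]]
side sq [88 86 81] [ 0.5509 -0.1082  0.0496] none
rec (array([0.55359685, 0.04147216, 0.02755458]), np.float64(0.0018106141444789558))
bar (array([0.67084035, 0.0427104 , 0.06616232]), np.float64(0.006000608207733652))
[[0.4609, 0.2716, 0.036], [0.4747, -0.194, 0.036], [0.741, -0.1975, 0.036], [0.7284, 0.2898, 0.036]] [np.float64(0.2682), np.float64(0.4658), np.float64(0.2664), np.float64(0.4875)]
(240, 270) [0.5048 0.117  0.0361]
(340, 200) [ 0.6166 -0.0552  0.0359]
(320, 182) [ 0.6409 -0.0198  0.066 ]
(280, 163) [0.6654 0.0449 0.0972]
```

```bash
cat > m2.py <<'E'
from h import *
def cloud(n,d):
    v,u=np.mgrid[:420,:560]; o,r=rays(n,np.c_[u.ravel(),v.ravel()])
    P=o+r*d.ravel()[:,None]; P[d.ravel()==0]=9; return P.reshape(420,560,3)
def run(tag,names=('top','side')):
    for n in names:
        d=np.load(n+tag+'.npz')['d']; X=cloud(n,d); Z=X[...,2]
        L=(abs(X[...,0]-.6)<.25)&(abs(X[...,1]-.04)<.3)
        def comps(m,lo):
            k,l,st,c=cv2.connectedComponentsWithStats((m&L).astype(np.uint8))
            return [(l==i) for i in range(1,k) if st[i,4]>lo]
        for nm,lo,hi,zp in(('slab',.043,.056,.05),('recess',.018,.0315,.036),('bar',.09,.105,.098),('bed',.031,.2,.036)):
            for m in comps((Z>lo)&(Z<hi),60):
                c=max(cv2.findContours(m.astype(np.uint8),0,1)[0],key=len)[:,0].astype(float)
                P=plane(n,c,zp); r=cv2.minAreaRect((P[:,:2]*1e3).astype(np.float32))
                print(n,nm,m.sum(),'z %.4f'%np.median(Z[m]),'mean',X[m].mean(0).round(4)[:2],'circ',np.round(circ(P)[0],4),circ(P)[1].round(4),'rect',np.round(r[0],1),np.round(r[1],1),round(r[2],1))
if __name__=='__main__': run('0')
E
python3 m2.py
```

```text
top slab 1049 z 0.0442 mean [ 0.7041 -0.1227] circ [ 0.7018 -0.1207] 0.0388 rect [ 701.9 -121. ] [43.5 97.7] 8.9
top slab 120 z 0.0493 mean [0.7053 0.224 ] circ [0.6942 0.2153] 0.0203 rect [703.8 221.9] [22.4 46.1] 33.8
top slab 222 z 0.0513 mean [0.6466 0.0522] circ [0.6676 0.0447] 0.0325 rect [652.1  54. ] [71.4 34.3] 58.8
top slab 4074 z 0.0497 mean [ 0.5536 -0.1214] circ [ 0.5543 -0.1213] 0.0597 rect [ 554.4 -121.3] [105.7 105.4] 78.4
top slab 4156 z 0.0499 mean [0.5628 0.1885] circ [0.5637 0.1885] 0.0593 rect [563.8 188.6] [118.9 117.7] 87.8
top recess 4321 z 0.0274 mean [0.5539 0.0402] circ [0.5535 0.0403] 0.0615 rect [553.6  40.3] [122.2 122.9] 87.8
top bar 487 z 0.0999 mean [0.6925 0.2141] circ [0.6907 0.2128] 0.032 rect [690.7 212.9] [64.9 63.9] 0.5
top bar 395 z 0.0974 mean [0.6674 0.0438] circ [0.6673 0.0438] 0.0209 rect [666.9  44.1] [60.  17.9] 66.4
top bed 39865 z 0.0366 mean [0.6025 0.0443] circ [0.6055 0.043 ] 0.2156 rect [612.8  42.1] [288.  480.8] 1.8
side slab 358 z 0.0439 mean [ 0.7045 -0.1219] circ [ 0.7012 -0.1134] 0.038 rect [ 701.3 -112.4] [42.7 98.1] 9.3
side
[... 393 characters left out ...]
] 0.0096 rect [703.2 191.4] [31.  11.9] 37.2
side slab 157 z 0.0494 mean [0.6796 0.2316] circ [0.6883 0.2176] 0.0232 rect [682.6 229.2] [52.  27.7] 27.9
side recess 2385 z 0.0271 mean [0.5546 0.0367] circ [0.5535 0.0434] 0.0603 rect [553.5  43.4] [121.5 122.3] 69.7
side recess 912 z 0.0249 mean [0.5916 0.2812] circ [0.5923 0.2835] 0.0778 rect [593.9 288.1] [265.7   9.9] 1.9
side bar 249 z 0.0966 mean [0.6678 0.0473] circ [0.6681 0.0482] 0.0224 rect [665.9  49.1] [63.1 22.3] 66.8
side bar 587 z 0.0984 mean [0.6909 0.2137] circ [0.6901 0.2143] 0.0334 rect [690.9 215.1] [62.  72.2] 20.2
side bed 26011 z 0.0361 mean [0.602  0.1098] circ [0.6038 0.0496] 0.2215 rect [615.7  42.7] [293.1 487.1] 1.9
```

{"fn": "apply_moves", "kwargs": {
  "linear": [
    [0.1,-0.4,0],
    [0.2,-0.8,0],
    [0.25,-1,0],
    [0.25,-1,0],
    [0.25,-1,0]
  ],
  "delta_rot": [
    [0,0,-0.05],
    [0,0,-0.1],
    [0,0,-0.15],
    [0,0,-0.2],
    [0,0,-0.25]
  ],
  "gripper": 1
}}

```text
clock: 0.52
position: [0.2282, -0.4723, 0.2316]
tool_rot: [-3.142, 0.0, 0.931]
force: [0.5, -0.3, -0.0]
grip_width: 0.0854
finger_force: 0.0
```

{"fn": "apply_moves", "kwargs": {
  "linear": [
    [0.3,0.15,0],
    [0.6,0.3,0],
    [0.9,0.45,0],
    [1,0.5,0],
    [1,0.5,0]
  ],
  "delta_rot": [
    [0,0,-0.06],
    [0,0,-0.12],
    [0,0,-0.18],
    [0,0,-0.24],
    [0,0,-0.3]
  ]
}}

```text
clock: 0.93
position: [0.3315, -0.4215, 0.2312]
tool_rot: [3.141, -0.001, 1.561]
force: [-0.4, -0.7, 0.1]
grip_width: 0.0851
finger_force: 0.0
```

```bash
cat > go.py <<'E'
import sys; from h import *
a=list(map(float,sys.argv[1:])); s=monitor.observe()
R=Ro.from_euler('xyz',s['tool_rot']); T=Ro.from_euler('xyz',[np.pi,0,a[3]])
print(s['position'].round(4),s['tool_rot'].round(4),'lin',((R.inv().apply(np.array(a[:3])-s['position']))/.1).round(3),'rot',((R.inv()*T).as_rotvec()/np.radians(120)).round(3),'q',s['qpos'].round(2),'F',s['force'].round(1),s['clock'])
E
python3 go.py .56 .275 .2 1.6
```

```text
[ 0.3315 -0.4215  0.2312] [ 3.1406e+00 -9.0000e-04  1.5610e+00] lin [6.987 2.217 0.32 ] rot [ 0.    -0.    -0.019] q [ 1.06  0.4  -0.35  1.82  0.16  0.95  0.63] F [-0.4 -0.7  0.1] 0.9333
```

{"fn": "apply_moves", "kwargs": {
  "linear": [
    [0.25,0.2,0],
    [0.5,0.4,0],
    [0.75,0.6,0],
    [1,0.8,0],
    [1,0.8,0]
  ],
  "delta_rot": [
    [0,0,-0.019],
    [0,0,-0.019],
    [0,0,-0.019],
    [0,0,-0.019],
    [0,0,-0.019]
  ]
}}

```text
clock: 1.35
position: [0.4142, -0.3202, 0.2314]
tool_rot: [3.14, -0.002, 1.597]
force: [0.1, 0.6, 0.3]
grip_width: 0.0855
finger_force: 0.0
```

{"fn": "apply_moves", "kwargs": {
  "linear": [
    [0.25,0.2,0],
    [0.5,0.4,0],
    [0.75,0.6,0],
    [1,0.8,0],
    [1,0.8,0]
  ],
  "delta_rot": [
    [0,0,0],
    [0,0,0],
    [0,0,0],
    [0,0,0],
    [0,0,0]
  ]
}}

```text
clock: 1.77
position: [0.4917, -0.2183, 0.2313]
tool_rot: [3.14, -0.002, 1.597]
force: [0.6, 1.7, 0.3]
grip_width: 0.0852
finger_force: 0.0
```

{"fn": "apply_moves", "kwargs": {
  "linear": [
    [0.25,0.2,0],
    [0.5,0.4,0],
    [0.75,0.6,0],
    [1,0.8,0],
    [1,0.8,0]
  ],
  "delta_rot": [
    [0,0,0],
    [0,0,0],
    [0,0,0],
    [0,0,0],
    [0,0,0]
  ]
}}

```text
clock: 2.18
position: [0.5693, -0.1163, 0.2311]
tool_rot: [3.14, -0.003, 1.596]
force: [0.4, 0.6, -0.4]
grip_width: 0.0856
finger_force: 0.0
```

{"fn": "apply_moves", "kwargs": {
  "linear": [
    [0.25,0,0],
    [0.5,0,0],
    [0.75,0,0],
    [1,0,0],
    [1,0,0]
  ],
  "delta_rot": [
    [0,0,0],
    [0,0,0],
    [0,0,0],
    [0,0,0],
    [0,0,0]
  ]
}}

```text
clock: 2.6
position: [0.5643, -0.0172, 0.2314]
tool_rot: [3.142, -0.002, 1.596]
force: [0.5, 0.9, 0.3]
grip_width: 0.0855
finger_force: 0.0
```

{"fn": "apply_moves", "kwargs": {
  "linear": [
    [0.25,0,0],
    [0.5,0,0],
    [0.75,0,0],
    [1,0,0],
    [1,0,0]
  ],
  "delta_rot": [
    [0,0,0],
    [0,0,0],
    [0,0,0],
    [0,0,0],
    [0,0,0]
  ]
}}

```text
clock: 3.02
position: [0.5621, 0.0827, 0.2313]
tool_rot: [-3.141, -0.002, 1.596]
force: [-0.9, 1.4, -0.6]
grip_width: 0.0853
finger_force: 0.0
```

{"fn": "apply_moves", "kwargs": {
  "linear": [
    [0.25,0,0],
    [0.5,0,0],
    [0.75,0,0],
    [1,0,0],
    [1,0,0]
  ],
  "delta_rot": [
    [0,0,0],
    [0,0,0],
    [0,0,0],
    [0,0,0],
    [0,0,0]
  ]
}}

```text
clock: 3.43
position: [0.5598, 0.1826, 0.2312]
tool_rot: [-3.141, -0.002, 1.595]
force: [-1.1, 0.2, 0.4]
grip_width: 0.0855
finger_force: 0.0
```

```bash
python3 go.py .565 .285 .10 1.6
```

```text
[0.5598 0.1826 0.2312] [-3.1411e+00 -2.5000e-03  1.5954e+00] lin [1.02  0.078 1.315] rot [-0.    -0.001 -0.002] q [-0.07  0.5  -0.5   1.68  0.27  1.03 -0.63] F [-1.1  0.2  0.4] 3.4333
```

{"fn": "apply_moves", "kwargs": {
  "linear": [
    [0.25,0.01,0],
    [0.5,0.03,0.2],
    [0.75,0.04,0.5],
    [0.75,0.04,0.8],
    [0.75,0.04,1]
  ],
  "delta_rot": [
    [0,0,0],
    [0,0,0],
    [0,0,0],
    [0,0,0],
    [0,0,0]
  ]
}}

```text
clock: 3.85
position: [0.5621, 0.2535, 0.1285]
tool_rot: [-3.139, 0.0, 1.593]
force: [0.8, -1.3, -1.0]
grip_width: 0.0854
finger_force: 0.0
```

{"fn": "apply_moves", "kwargs": {
  "linear": [
    [0,0,0.25],
    [0,0,0.5],
    [0,0,0.75],
    [0,0,0.85],
    [0,0,0.85]
  ],
  "delta_rot": [
    [0,0,0],
    [0,0,0],
    [0,0,0],
    [0,0,0],
    [0,0,0]
  ]
}}

```text
clock: 4.27
position: [0.5622, 0.2518, 0.0441]
tool_rot: [-3.138, 0.002, 1.59]
force: [-0.2, -0.2, -0.6]
grip_width: 0.0852
finger_force: 0.0
```

```bash
python3 go.py .562 .258 .04 1.6
python3 - <<'E'
from h import *
for n in('side','top'):
    p,d=optics.grab_frame(n); np.savez(n+'1.npz',p=p,d=d)
    if n=='side': cv2.imwrite('pics/side1.png',cv2.resize(p[180:380,120:400,::-1],(784,560)))
E
```

```text
[0.5622 0.2518 0.0441] [-3.1381e+00  1.6000e-03  1.5903e+00] lin [ 0.062 -0.     0.041] rot [-0.002  0.001 -0.005] q [-0.25  0.78 -0.4   1.73  0.43  0.73 -0.85] F [-0.2 -0.2 -0.6] 4.2667
```

View pics/side1.png

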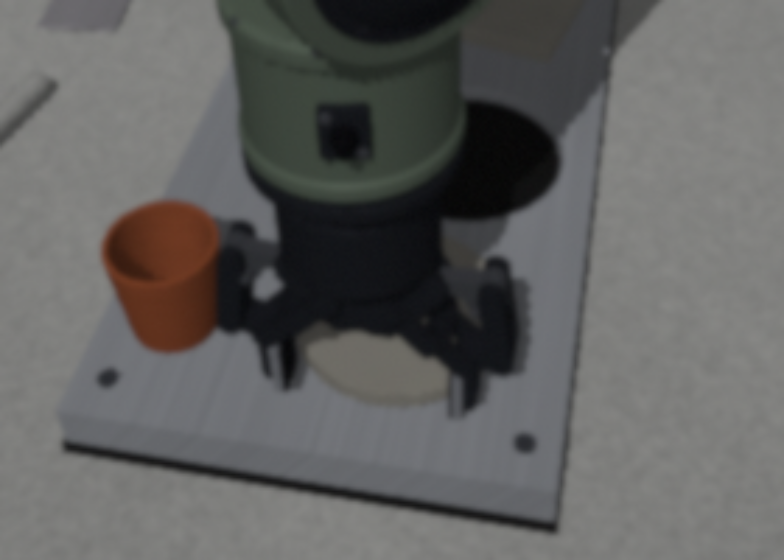

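The crop shows the open fingers straddling the bat's near edge, tips at (285,385) and (457,412), with the outer linkage close to the cup but not touching it. I'll back off, narrow the fingers a little, and feel for the bed.

{"fn": "apply_moves", "kwargs": {
  "linear": [
    [0.12,0,0],
    [0.12,0,0],
    [0.12,0,0],
    [0.12,0,0],
    [0.12,0,0]
  ],
  "delta_rot": [
    [0,0,-0.005],
    [0,0,-0.005],
    [0,0,-0.005],
    [0,0,-0.005],
    [0,0,-0.005]
  ],
  "gripper": 0.55
}}

```text
clock: 4.78
position: [0.5632, 0.2647, 0.0467]
tool_rot: [3.141, 0.0, 1.601]
force: [0.4, -0.1, -0.6]
grip_width: 0.0662
finger_force: 0.0
```

{"fn": "apply_moves", "kwargs": {
  "linear": [
    [0,0,0.02],
    [0,0,0.03],
    [0,0,0.04],
    [0,0,0.05],
    [0,0,0.05]
  ],
  "delta_rot": [
    [0,0,0],
    [0,0,0],
    [0,0,0],
    [0,0,0],
    [0,0,0]
  ]
}}

```text
clock: 5.2
position: [0.5629, 0.2647, 0.041]
tool_rot: [-3.141, 0.0, 1.601]
force: [0.6, -0.3, 0.3]
grip_width: 0.0662
finger_force: 0.0
```

```bash
python3 go.py .564 .258 .036 1.6
python3 - <<'E'
from m2 import *
p,d=optics.grab_frame('side'); np.savez('side2.npz',p=p,d=d)
X=cloud('side',d)
for sx in(-1,1):
    m=(abs(X[...,0]-(.562+sx*.042))<.018)&(abs(X[...,1]-.265)<.025)&(p.sum(2)<110)
    z=X[m]; i=np.argsort(z[:,2])[:8]; print(m.sum(),z[i].round(4)[::2].tolist())
E
```

```text
[0.5629 0.2647 0.041 ] [-3.1412e+00  2.0000e-04  1.6006e+00] lin [-0.067  0.009  0.05 ] rot [-0.  0.  0.] q [-0.27  0.79 -0.4   1.72  0.43  0.73 -0.86] F [ 0.6 -0.3  0.3] 5.2
1691 [[0.5051, 0.2797, 0.0015], [0.5214, 0.2809, 0.0032], [0.5318, 0.2816, 0.0034], [0.535, 0.2807, 0.0035]]
641 [[0.607, 0.2834, 0.0019], [0.6118, 0.2831, 0.0024], [0.6023, 0.2831, 0.003], [0.6101, 0.2832, 0.0031]]
```

{"fn": "apply_moves", "kwargs": {
  "linear": [
    [0,0,0.01],
    [0,0,0.02],
    [0,0,0.03],
    [0,0,0.04],
    [0,0,0.04]
  ],
  "delta_rot": [
    [0,0,0],
    [0,0,0],
    [0,0,0],
    [0,0,0],
    [0,0,0]
  ]
}}

```text
clock: 5.67
position: [0.5629, 0.2647, 0.0371]
tool_rot: [-3.141, 0.0, 1.601]
force: [1.0, -0.0, 0.1]
grip_width: 0.0659
finger_force: 0.0
```

{"fn": "apply_moves", "kwargs": {
  "linear": [
    [0,0,0.01],
    [0,0,0.02],
    [0,0,0.02],
    [0,0,0.02],
    [0,0,0.02]
  ],
  "delta_rot": [
    [0,0,0],
    [0,0,0],
    [0,0,0],
    [0,0,0],
    [0,0,0]
  ]
}}

```text
clock: 6.08
position: [0.563, 0.2648, 0.0353]
tool_rot: [-3.142, -0.0, 1.601]
force: [0.3, 0.5, 0.0]
grip_width: 0.0662
finger_force: 0.0
```

{"fn": "apply_moves", "kwargs": {
  "linear": [
    [0,0,0.005],
    [0,0,0.01],
    [0,0,0.015],
    [0,0,0.02],
    [0,0,0.02]
  ],
  "delta_rot": [
    [0,0,0],
    [0,0,0],
    [0,0,0],
    [0,0,0],
    [0,0,0]
  ]
}}

```text
clock: 6.5
position: [0.563, 0.2648, 0.0332]
tool_rot: [-3.141, 0.0, 1.601]
force: [0.1, -0.3, 0.7]
grip_width: 0.0661
finger_force: 0.0
```

{"fn": "apply_moves", "kwargs": {
  "linear": [
    [0,0,0.005],
    [0,0,0.01],
    [0,0,0.015],
    [0,0,0.015],
    [0,0,0.015]
  ],
  "delta_rot": [
    [0,0,0],
    [0,0,0],
    [0,0,0],
    [0,0,0],
    [0,0,0]
  ]
}}

```text
clock: 6.92
position: [0.563, 0.2648, 0.0318]
tool_rot: [-3.142, -0.0, 1.601]
force: [-0.4, 0.2, -0.1]
grip_width: 0.0662
finger_force: 0.0
```

{"fn": "apply_moves", "kwargs": {
  "linear": [
    [0,0,0.005],
    [0,0,0.01],
    [0,0,0.015],
    [0,0,0.015],
    [0,0,0.015]
  ],
  "delta_rot": [
    [0,0,0],
    [0,0,0],
    [0,0,0],
    [0,0,0],
    [0,0,0]
  ]
}}

```text
clock: 7.33
position: [0.563, 0.2648, 0.0303]
tool_rot: [-3.142, 0.0, 1.601]
force: [1.0, 1.0, -0.8]
grip_width: 0.0661
finger_force: 0.0
```

{"fn": "apply_moves", "kwargs": {
  "linear": [
    [0,0,0.005],
    [0,0,0.01],
    [0,0,0.01],
    [0,0,0.01],
    [0,0,0.01]
  ],
  "delta_rot": [
    [0,0,0],
    [0,0,0],
    [0,0,0],
    [0,0,0],
    [0,0,0]
  ]
}}

```text
clock: 7.75
position: [0.5631, 0.2648, 0.0295]
tool_rot: [3.141, 0.0, 1.601]
force: [-0.9, -0.6, 5.1]
grip_width: 0.066
finger_force: 2.7
```

{"fn": "apply_moves", "kwargs": {
  "linear": [
    [0,0,-0.015],
    [-0.05,-0.005,-0.015],
    [-0.1,-0.01,-0.015],
    [-0.15,-0.015,-0.015],
    [-0.2,-0.02,-0.015]
  ],
  "delta_rot": [
    [0,0,0],
    [0,0,0],
    [0,0,0],
    [0,0,0],
    [0,0,0]
  ]
}}

```text
clock: 8.17
position: [0.5615, 0.244, 0.0307]
tool_rot: [-3.141, 0.0, 1.6]
force: [-0.2, 1.4, -0.4]
grip_width: 0.066
finger_force: 0.5
```

{"fn": "apply_moves", "kwargs": {
  "linear": [
    [-0.08,-0.008,0],
    [-0.16,-0.016,0],
    [-0.24,-0.024,0],
    [-0.32,-0.032,0],
    [-0.4,-0.04,0]
  ],
  "delta_rot": [
    [0,0,0],
    [0,0,0],
    [0,0,0],
    [0,0,0],
    [0,0,0]
  ]
}}

```text
clock: 8.58
position: [0.5588, 0.2036, 0.0308]
tool_rot: [-3.142, 0.0, 1.6]
force: [0.1, 1.7, -0.4]
grip_width: 0.0665
finger_force: 0.4
```

```bash
cat > look.py <<'E'
import sys; from m2 import *
t=sys.argv[1]
for n in('top','side'):
    p,d=optics.grab_frame(n); np.savez(n+t+'.npz',p=p,d=d)
    cv2.imwrite(f'pics/{n}{t}.png',cv2.resize(p[100:320,120:440,::-1],(800,550)))
run(t)
E
python3 look.py 3 | grep -E "slab [0-9]{4}|recess"; python3 go.py .552 .112 .031 1.6
```

```text
top slab 1018 z 0.0441 mean [ 0.7041 -0.122 ] circ [ 0.7013 -0.1202] 0.038 rect [ 701.7 -120.8] [43.5 98.2] 9.0
top slab 4070 z 0.0496 mean [ 0.5536 -0.1214] circ [ 0.5543 -0.1213] 0.0598 rect [ 554.4 -121.3] [105.6 105.4] 78.4
top recess 762 z 0.0275 mean [0.5839 0.0055] circ [0.5744 0.0159] 0.0355 rect [584.2   4.5] [102.7  29.2] 40.4
side recess 954 z 0.0269 mean [0.5242 0.0289] circ [0.5251 0.0353] 0.0407 rect [522.8  35. ] [ 59.1 110.2] 7.7
side recess 885 z 0.0248 mean [0.5925 0.2813] circ [0.5925 0.2607] 0.0828 rect [594.3 288. ] [266.4  10. ] 1.8
[0.5589 0.2026 0.0308] [-3.1414e+00  1.0000e-03  1.5989e+00] lin [-0.904 -0.095 -0.001] rot [-0.     0.    -0.001] q [-0.18  0.77 -0.4   1.8   0.45  0.67 -0.8 ] F [ 0.2  0.4 -0.1] 8.6833
```

{"fn": "apply_moves", "kwargs": {
  "linear": [
    [-0.1,-0.01,0],
    [-0.2,-0.02,0],
    [-0.3,-0.03,0],
    [-0.4,-0.04,0],
    [-0.5,-0.05,0]
  ],
  "delta_rot": [
    [0,0,0],
    [0,0,0],
    [0,0,0],
    [0,0,0],
    [0,0,0]
  ]
}}

```text
clock: 9.1
position: [0.5553, 0.1534, 0.0309]
tool_rot: [3.141, -0.0, 1.6]
force: [0.6, 1.1, 0.2]
grip_width: 0.066
finger_force: 1.1
```

{"fn": "apply_moves", "kwargs": {
  "linear": [
    [-0.08,-0.01,0],
    [-0.16,-0.02,0],
    [-0.24,-0.03,0],
    [-0.32,-0.035,0],
    [-0.4,-0.045,0]
  ],
  "delta_rot": [
    [0,0,0],
    [0,0,0],
    [0,0,0],
    [0,0,0],
    [0,0,0]
  ]
}}

```text
clock: 9.52
position: [0.5521, 0.1139, 0.0309]
tool_rot: [3.141, -0.0, 1.601]
force: [-0.1, 3.4, 2.6]
grip_width: 0.0662
finger_force: 1.6
```

```bash
python3 look.py 4 | grep -E "slab [0-9]{3}|recess"; python3 go.py .552 .104 .031 1.6
```

```text
top slab 942 z 0.0442 mean [ 0.7068 -0.1256] circ [ 0.706  -0.1221] 0.037 rect [ 701.9 -121. ] [43.3 96.8] 9.1
side slab 362 z 0.0440 mean [ 0.7044 -0.1199] circ [ 0.6994 -0.1144] 0.038 rect [ 701.3 -112.7] [42.7 97.6] 9.3
side slab 542 z 0.0491 mean [ 0.5202 -0.1133] circ [ 0.5229 -0.1123] 0.0434 rect [ 523.2 -111. ] [111.6  44. ] 81.0
side slab 232 z 0.0505 mean [0.6693 0.0706] circ [0.6716 0.0559] 0.0267 rect [675.9  66.3] [36.8 70.7] 74.0
side slab 687 z 0.0491 mean [0.5612 0.0929] circ [0.5633 0.0972] 0.0315 rect [567.2  91. ] [80.1 61.9] 18.6
side slab 151 z 0.0495 mean [0.6798 0.2317] circ [0.688  0.2179] 0.0231 rect [681.2 229.4] [50.9 27. ] 30.6
side recess 918 z 0.0248 mean [0.5914 0.2812] circ [0.5922 0.292 ] 0.0785 rect [595.  288.1] [267.9   9.6] 1.9
[0.5519 0.1125 0.0307] [-3.1411e+00  1.1000e-03  1.5990e+00] lin [-0.085 -0.001 -0.003] rot [-0.     0.001 -0.   ] q [-0.03  0.74 -0.4   1.88  0.47  0.62 -0.69] F [-0.   0.8 -0.6] 9.6167
```

View pics/side4.png

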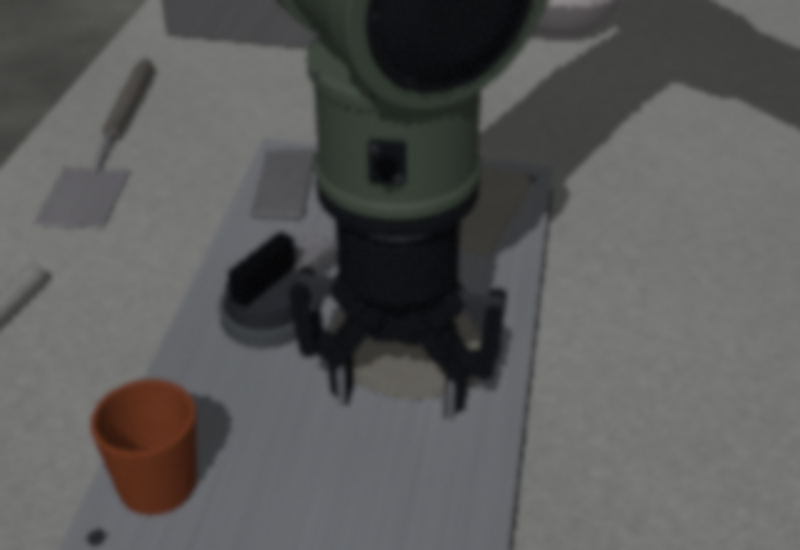

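The bat sits between the fingertips at about (405,370), knob clear, and its rear is still on the bed. About 10 mm are left.

{"fn": "apply_moves", "kwargs": {
  "linear": [
    [-0.03,0,0],
    [-0.05,0,0],
    [-0.07,0,0],
    [-0.09,0,0],
    [-0.11,0,0]
  ],
  "delta_rot": [
    [0,0,0],
    [0,0,0],
    [0,0,0],
    [0,0,0],
    [0,0,0]
  ]
}}

```text
clock: 10.03
position: [0.5523, 0.1034, 0.0307]
tool_rot: [-3.141, -0.0, 1.601]
force: [-0.6, 0.8, -0.2]
grip_width: 0.0658
finger_force: 0.4
```

```bash
cat > z.py <<'E'
import sys; from m2 import *
p,d=optics.grab_frame('side'); X=cloud('side',d)
m=(abs(X[...,0]-.555)<.022)&(abs(X[...,1]-.09)<.04)&(X[...,2]<.06)&(p.sum(2)>150)
P=X[m]
for a in np.arange(.06,.125,.005):
    q=P[abs(P[:,1]-a)<.0025]
    if len(q)>5: print(round(a,3),len(q),np.median(q[:,2]).round(4))
E
python3 z.py
```

```text
0.06 32 0.0444
0.065 34 0.0451
0.07 45 0.0455
0.075 51 0.0455
0.08 42 0.0459
0.085 46 0.0463
0.09 53 0.0464
0.095 67 0.0461
0.1 130 0.043
0.105 68 0.0359
0.11 54 0.0354
0.115 52 0.0354
0.12 57 0.0354
```

{"fn": "apply_moves", "kwargs": {
  "linear": [
    [-0.01,0,0],
    [-0.02,0,0],
    [-0.03,0,0],
    [-0.04,0,0],
    [-0.04,0,0]
  ],
  "delta_rot": [
    [0,0,0],
    [0,0,0],
    [0,0,0],
    [0,0,0],
    [0,0,0]
  ]
}}

```text
clock: 10.5
position: [0.5525, 0.0992, 0.0308]
tool_rot: [3.142, 0.0, 1.601]
force: [-0.1, 0.8, -0.8]
grip_width: 0.0659
finger_force: 0.4
```

```bash
python3 z.py
```

```text
0.06 39 0.0404
0.065 50 0.0404
0.07 48 0.0405
0.075 49 0.0402
0.08 44 0.0406
0.085 55 0.0406
0.09 51 0.0403
0.095 82 0.0395
0.1 74 0.0363
0.105 47 0.0353
0.11 52 0.0353
0.115 52 0.0354
0.12 56 0.0353
```

Flat, 5 mm above the bed, so it is seated. Backing off and checking.

{"fn": "apply_moves", "kwargs": {
  "linear": [
    [0.1,0,0],
    [0.2,0,0],
    [0.2,0,-0.3],
    [0.2,0,-0.7],
    [0.2,0,-1]
  ],
  "delta_rot": [
    [0,0,0],
    [0,0,0],
    [0,0,0],
    [0,0,0],
    [0,0,0]
  ]
}}

```text
clock: 10.97
position: [0.5516, 0.1213, 0.1329]
tool_rot: [-3.142, -0.001, 1.603]
force: [1.3, -0.3, 1.0]
grip_width: 0.0662
finger_force: 0.0
```

{"fn": "apply_moves", "kwargs": {
  "linear": [
    [0.1,0.3,-0.2],
    [0.2,0.6,-0.2],
    [0.2,0.9,-0.2],
    [0.2,1,-0.2],
    [0.2,1,-0.2]
  ],
  "delta_rot": [
    [0,0,0.05],
    [0,0,0.1],
    [0,0,0.15],
    [0,0,0.2],
    [0,0,0.211]
  ],
  "gripper": 0.1
}}

```text
clock: 11.38
position: [0.6527, 0.1441, 0.1504]
tool_rot: [3.141, -0.001, 1.153]
force: [0.1, -0.1, -1.3]
grip_width: 0.0468
finger_force: 0.0
```

```bash
python3 look.py 5 | grep -E "slab [0-9]{3}|recess|bar"; python3 go.py .668 .045 .12 1.159
```

```text
side slab 1553 z 0.0492 mean [ 0.5545 -0.1161] circ [ 0.5549 -0.117 ] 0.0611 rect [ 554.5 -117. ] [112.1 106.5] 78.6
side slab 321 z 0.0506 mean [0.6611 0.0643] circ [0.6674 0.0479] 0.0324 rect [664.   55.4] [70.2 62. ] 22.5
side slab 153 z 0.0495 mean [0.6799 0.2319] circ [0.6878 0.2182] 0.0226 rect [680.7 229.3] [51.  25.3] 32.9
side recess 69 z 0.0270 mean [0.5001 0.045 ] circ [0.5544 0.0421] 0.061 rect [501.8  52.7] [84.8 17.6] 78.8
side recess 895 z 0.0251 mean [0.5927 0.2813] circ [0.5927 0.2877] 0.0781 rect [595.3 288.2] [267.3   9.6] 1.9
side bar 589 z 0.0982 mean [0.691  0.2136] circ [0.6901 0.2144] 0.0335 rect [690.9 215. ] [62. 72.] 20.2
[0.6504 0.1437 0.1504] [-3.1407e+00  4.0000e-04  1.1614e+00] lin [-0.835  0.555  0.304] rot [-0.     0.     0.001] q [-0.08  0.69 -0.36  1.54  0.28  0.96 -0.93] F [-0.9  0.4  0. ] 11.4833
```

View pics/side5.png

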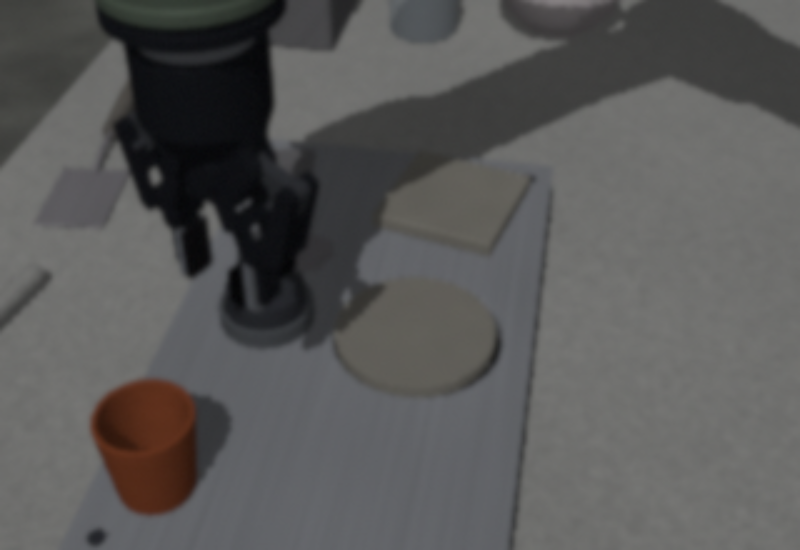

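The bat lies flush in the recess at (417,335) in the crop. Cup and square bat are unmoved, and the gripper is above and behind the knob.

{"fn": "apply_moves", "kwargs": {
  "linear": [
    [-0.2,0.14,0],
    [-0.4,0.28,0.1],
    [-0.6,0.42,0.2],
    [-0.83,0.55,0.3],
    [-0.83,0.55,0.3]
  ],
  "delta_rot": [
    [0,0,0],
    [0,0,0],
    [0,0,0],
    [0,0,0],
    [0,0,0]
  ]
}}

```text
clock: 11.9
position: [0.6671, 0.0381, 0.1189]
tool_rot: [-3.14, 0.004, 1.157]
force: [0.1, -0.7, -0.6]
grip_width: 0.0471
finger_force: 0.0
```

```bash
python3 go.py .668 .045 .074 1.159
```

```text
[0.6671 0.0381 0.1189] [-3.1403  0.0042  1.1568] lin [ 0.068 -0.019  0.448] rot [-0.001  0.002 -0.001] q [ 0.07  0.73 -0.35  1.55  0.29  0.91 -0.79] F [ 0.1 -0.7 -0.6] 11.9
```

{"fn": "apply_moves", "kwargs": {
  "linear": [
    [0,0,0],
    [0,0,0],
    [0,0,0.05],
    [0,0,0.1],
    [0,0,0.1]
  ],
  "delta_rot": [
    [0,0,0],
    [0,0,0],
    [0,0,0],
    [0,0,0],
    [0,0,0]
  ]
}}

```text
clock: 12.32
position: [0.6677, 0.0452, 0.1098]
tool_rot: [-3.14, 0.0, 1.16]
force: [-0.1, -1.1, 0.2]
grip_width: 0.047
finger_force: 0.0
```

```bash
python3 go.py .668 .045 .074 1.159
```

```text
[0.6677 0.0452 0.1098] [-3.1404e+00  4.0000e-04  1.1604e+00] lin [-0.     0.004  0.358] rot [-0.001  0.     0.001] q [ 0.06  0.75 -0.35  1.55  0.3   0.9  -0.8 ] F [-0.1 -1.1  0.2] 12.3167
```

Centred to within 1 mm. Descend, then grip.

{"fn": "apply_moves", "kwargs": {
  "linear": [
    [0,0,0.1],
    [0,0,0.2],
    [0,0,0.3],
    [0,0,0.36],
    [0,0,0.36]
  ],
  "delta_rot": [
    [0,0,0],
    [0,0,0],
    [0,0,0],
    [0,0,0],
    [0,0,0]
  ]
}}

```text
clock: 12.73
position: [0.6674, 0.0442, 0.0727]
tool_rot: [-3.139, 0.001, 1.159]
force: [0.8, 0.2, -0.4]
grip_width: 0.0465
finger_force: 0.0
```

{"fn": "apply_moves", "kwargs": {
  "linear": [
    [0,0,0],
    [0,0,0],
    [0,0,0],
    [0,0,0],
    [0,0,0]
  ],
  "delta_rot": [
    [0,0,0],
    [0,0,0],
    [0,0,0],
    [0,0,0],
    [0,0,0]
  ],
  "gripper": -1,
  "force": 60
}}

```text
clock: 13.15
position: [0.6683, 0.0445, 0.0752]
tool_rot: [-3.141, -0.0, 1.159]
force: [-4.2, 1.1, 3.1]
grip_width: 0.0151
finger_force: 62.4
```

{"fn": "apply_moves", "kwargs": {
  "linear": [
    [0,0,0],
    [0,0,0],
    [0,0,0],
    [0,0,0],
    [0,0,0]
  ],
  "delta_rot": [
    [0,0,0],
    [0,0,0],
    [0,0,0],
    [0,0,0],
    [0,0,0]
  ]
}}

```text
clock: 13.57
position: [0.6683, 0.0445, 0.0748]
tool_rot: [-3.141, -0.0, 1.159]
force: [-4.7, 2.0, 3.7]
grip_width: 0.0149
finger_force: 62.4
```

{"fn": "apply_moves", "kwargs": {
  "linear": [
    [0,0,0.03],
    [0,0,0.06],
    [0,0,0.08],
    [0,0,0.09],
    [0,0,0.09]
  ],
  "delta_rot": [
    [0,0,0],
    [0,0,0],
    [0,0,0],
    [0,0,0],
    [0,0,0]
  ]
}}

```text
clock: 13.98
position: [0.6684, 0.0445, 0.0664]
tool_rot: [3.141, -0.0, 1.159]
force: [-7.0, 2.1, 12.5]
grip_width: 0.0146
finger_force: 63.8
```

{"fn": "apply_moves", "kwargs": {
  "linear": [
    [0,0,0],
    [0,0,0],
    [0,0,0],
    [0,0,0],
    [0,0,0]
  ],
  "delta_rot": [
    [0,0,0.04],
    [0,0,0.08],
    [0,0,0.12],
    [0,0,0.16],
    [0,0,0.2]
  ]
}}

```text
clock: 14.4
position: [0.6688, 0.0441, 0.0665]
tool_rot: [3.141, -0.001, 0.736]
force: [-3.8, -0.3, 9.1]
grip_width: 0.0152
finger_force: 63.3
```

```bash
python3 go.py .668 .045 .066 0.04; python3 -c "
from h import *
print(monitor.observe()['moment'])"
```

```text
[0.6688 0.0441 0.0665] [ 3.1407e+00 -6.0000e-04  7.3560e-01] lin [ 0.    -0.012  0.005] rot [ 0.    -0.     0.332] q [-0.01  0.79 -0.22  1.58  0.22  0.8  -1.16] F [-3.8 -0.3  9.1] 14.4
[-0.09942045  1.01141454  0.02775134]
```

{"fn": "apply_moves", "kwargs": {
  "linear": [
    [0,0,0],
    [0,0,0],
    [0,0,0],
    [0,0,0],
    [0,0,0]
  ],
  "delta_rot": [
    [0,0,0.04],
    [0,0,0.08],
    [0,0,0.12],
    [0,0,0.16],
    [0,0,0.2]
  ]
}}

```text
clock: 14.82
position: [0.669, 0.0435, 0.0665]
tool_rot: [3.14, -0.001, 0.317]
force: [-2.1, -2.8, 9.3]
grip_width: 0.0148
finger_force: 63.2
```

{"fn": "apply_moves", "kwargs": {
  "linear": [
    [0,0,0],
    [0,0,0],
    [0,0,0],
    [0,0,0],
    [0,0,0]
  ],
  "delta_rot": [
    [0,0,0.03],
    [0,0,0.06],
    [0,0,0.09],
    [0,0,0.12],
    [0,0,0.13]
  ]
}}

```text
clock: 15.23
position: [0.669, 0.0431, 0.0665]
tool_rot: [3.14, -0.001, 0.044]
force: [-3.5, -3.3, 9.5]
grip_width: 0.0146
finger_force: 63.2
```

```bash
python3 go.py .668 .045 .066 0.03; python3 -c "
from h import *
print(monitor.observe()['moment'])"
```

```text
[0.669  0.0431 0.0665] [ 3.1401e+00 -1.2000e-03  4.4300e-02] lin [-0.009 -0.02   0.005] rot [ 0.001 -0.001  0.007] q [-0.13  0.78 -0.04  1.58  0.05  0.77 -1.72] F [-3.5 -3.3  9.5] 15.2333
[-0.90397442  0.75037132  0.07945493]
```

{"fn": "apply_moves", "kwargs": {
  "linear": [
    [0,0,0],
    [0,0,0],
    [0,0,0],
    [0,0,0],
    [0,0,0]
  ],
  "delta_rot": [
    [0,0,0.01],
    [0,0,0.02],
    [0,0,0.02],
    [0,0,0.02],
    [0,0,0.02]
  ]
}}

```text
clock: 15.65
position: [0.669, 0.0431, 0.0665]
tool_rot: [3.14, -0.001, 0.007]
force: [-2.8, -2.9, 10.0]
grip_width: 0.0149
finger_force: 63.4
```

```bash
python3 go.py .668 .045 .066 0.03; python3 -c "
from h import *
print(monitor.observe()['moment'])"
```

```text
[0.669  0.0431 0.0665] [ 3.1401e+00 -1.3000e-03  6.7000e-03] lin [-0.01  -0.02   0.005] rot [ 0.001 -0.001 -0.011] q [-0.13  0.78 -0.03  1.58  0.04  0.77 -1.75] F [-2.8 -2.9 10. ] 15.65
[-0.98427769  0.78434847  0.46155888]
```

The moment about z jumped, so the knob is at its stop. Let it rise, open, and lift away.

{"fn": "apply_moves", "kwargs": {
  "linear": [
    [0,0,-0.02],
    [0,0,-0.04],
    [0,0,-0.06],
    [0,0,-0.08],
    [0,0,-0.08]
  ],
  "delta_rot": [
    [0,0,-0.005],
    [0,0,-0.01],
    [0,0,-0.01],
    [0,0,-0.01],
    [0,0,-0.01]
  ]
}}

```text
clock: 16.07
position: [0.6689, 0.0432, 0.0743]
tool_rot: [3.14, -0.001, 0.027]
force: [-0.1, -5.7, 4.2]
grip_width: 0.0147
finger_force: 62.4
```

{"fn": "apply_moves", "kwargs": {
  "linear": [
    [0,0,0],
    [0,0,0],
    [0,0,0],
    [0,0,0],
    [0,0,0]
  ],
  "delta_rot": [
    [0,0,0],
    [0,0,0],
    [0,0,0],
    [0,0,0],
    [0,0,0]
  ],
  "gripper": 0.1
}}

```text
clock: 16.48
position: [0.6683, 0.0445, 0.0736]
tool_rot: [-3.141, 0.0, 0.028]
force: [0.3, -0.2, -0.0]
grip_width: 0.0467
finger_force: 0.0
```

{"fn": "apply_moves", "kwargs": {
  "linear": [
    [0,0,0],
    [0,0,-0.2],
    [0,0,-0.5],
    [0,0,-0.8],
    [0,0,-1]
  ],
  "delta_rot": [
    [0,0,0],
    [0,0,0],
    [0,0,0],
    [0,0,0],
    [0,0,0]
  ]
}}

```text
clock: 16.9
position: [0.669, 0.0444, 0.1765]
tool_rot: [-3.141, -0.002, 0.028]
force: [0.2, -0.3, -0.1]
grip_width: 0.0471
finger_force: 0.0
```

{"fn": "apply_moves", "kwargs": {
  "linear": [
    [0,0.3,-0.1],
    [0,0.6,-0.2],
    [0,0.9,-0.3],
    [0,1,-0.3],
    [0,1,-0.3]
  ],
  "delta_rot": [
    [0,0,0],
    [0,0,0],
    [0,0,0],
    [0,0,0],
    [0,0,0]
  ]
}}

```text
clock: 17.32
position: [0.6712, -0.0595, 0.2044]
tool_rot: [3.14, -0.001, 0.023]
force: [0.2, -0.6, -0.8]
grip_width: 0.0469
finger_force: 0.0
```

{"fn": "apply_moves", "kwargs": {
  "linear": [
    [0,0.3,0],
    [0,0.6,0],
    [0,0.9,0],
    [0,1,0],
    [0,1,0]
  ],
  "delta_rot": [
    [0,0,0],
    [0,0,0],
    [0,0,0],
    [0,0,0],
    [0,0,0]
  ]
}}

```text
clock: 17.73
position: [0.6735, -0.1581, 0.2032]
tool_rot: [3.141, 0.001, 0.025]
force: [0.7, 0.2, 0.1]
grip_width: 0.047
finger_force: 0.0
```

```bash
python3 look.py 6 | grep -E "slab [0-9]{3}|recess|bar"
```

```text
top slab 1074 z 0.0442 mean [ 0.704  -0.1217] circ [ 0.7009 -0.1212] 0.038 rect [ 701.7 -120.8] [43.6 98.2] 9.0
top slab 115 z 0.0495 mean [0.7052 0.2232] circ [0.6938 0.2151] 0.0206 rect [703.3 221.8] [22.4 46.2] 35.2
top slab 109 z 0.0515 mean [0.6591 0.0175] circ [0.6696 0.042 ] 0.0326 rect [666.4  18.7] [19.4 64. ] 84.0
top slab 129 z 0.0515 mean [0.6582 0.0693] circ [0.6695 0.046 ] 0.0321 rect [665.3  68.5] [64.8 21.4] 8.5
top slab 4067 z 0.0497 mean [ 0.5537 -0.1213] circ [ 0.5544 -0.1213] 0.0598 rect [ 554.4 -121.3] [105.7 105.4] 78.4
top recess 298 z 0.0273 mean [0.515  0.0434] circ [0.5547 0.0402] 0.0611 rect [529.7  41.9] [123.9  75.8] 85.3
top bar 488 z 0.1000 mean [0.6927 0.2142] circ [0.6907 0.2129] 0.032 rect [690.7 212.9] [64.9 63.9] 0.5
top bar 367 z 0.0977 mean [0.6672 0.0439] circ [0.6671 0.0443] 0.021 rect [667.1  43.8] [60.7 15.9] 1.6
side slab 366 z 0.0439 mean [ 0.7042 -0.1193] circ [ 0.7025 -0.1138] 0.0401 rect [ 701.3 -112.2] [42.6 98.8] 9.3
side slab 1556 z 0.0492 mean [ 0.5544 -0.1162] circ [ 0.5546 -0.1168] 0.0612 rect [ 554.8 -116.8] [112.2 106.3] 78.3
side slab 301 z 0.0504 mean [0.6628 0.0669] circ [0.6681 0.0514] 0.0302 rect [668.7  63.2] [46.1 74. ] 88.0
side slab 152 z 0.0499 mean [0.6795 0.2315] circ [0.6883 0.2178] 0.023 rect [683.1 229.8] [51.7 26.2] 25.6
side recess 71 z 0.0273 mean [0.5018 0.0491] circ [0.5537 0.0428] 0.0602 rect [504.2  58.6] [86.6 18.9] 71.7
side recess 899 z 0.0249 mean [0.5914 0.2812] circ [0.5926 0.278 ] 0.0789 rect [595.  287.9] [267.9   9.7] 2.1
side bar 271 z 0.0967 mean [0.6682 0.0468] circ [0.6673 0.049 ] 0.0217 rect [667.   49.6] [60.3 23.7] 1.7
side bar 584 z 0.0982 mean [0.6911 0.2137] circ [0.6902 0.2144] 0.0334 rect [690.4 214.4] [62.1 71.4] 24.3
```

View pics/top6.png

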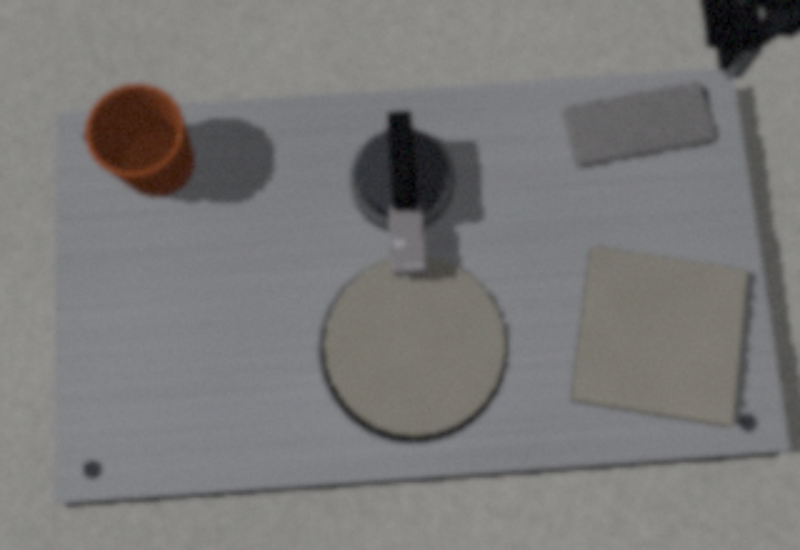

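View pics/side6.png

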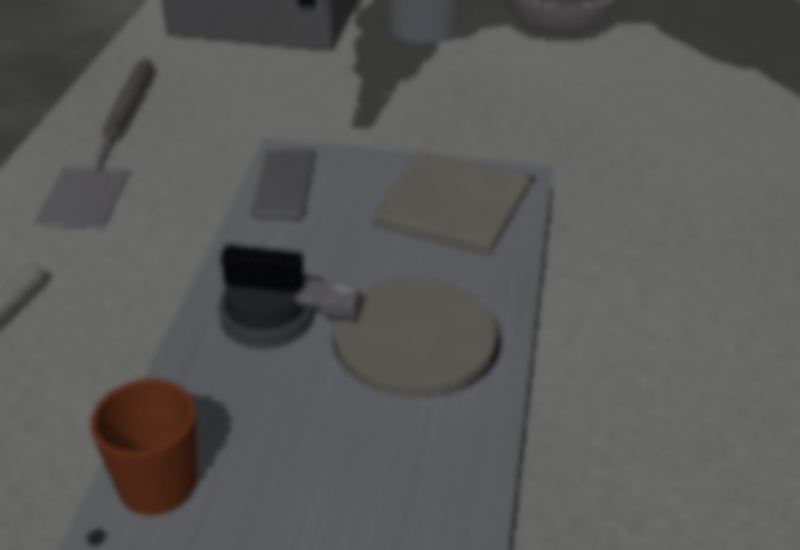

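Both crops show the bat flat in the recess, (415,347) top and (417,335) side, with the keeper over its edge at (408,265) top. The bar top is at 0.0977 m (knob up) and points along 1.6°, so it is locked. The cup and square bat haven't moved, and the arm is clear.

```bash
python3 -c "
from workcell import workorder
print(workorder.job_done())"
```

```text
the job is handed in; nothing more can be done
None
```

The round bat is seated flat in the recess, the lock knob is turned to its stop and sprung back up with the keeper over the bat, the square bat and cup did not move, and the job was handed in at about 18 s (no verdict was returned).

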